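# Set the stop screw of the capsule press

### The arm

A 6-joint arm with a two-finger parallel gripper is mounted at the origin on a cart in front of the work surface, level with it; the furniture and walls round the work are solid. World frame = base frame: x ahead of the robot, y to its left, z up, the work surface at z = 0. Lengths are in m, angles in degrees, forces in N, time in s.
With the tool pointing down it reaches from about 0.35 to 0.875 m from the base axis. Payload 4.2 kg.
Tool frame: the origin (TCP) lies on the centre line of the jaws, within the pads' length; the fingertips stand 11 mm ahead of it and the grasp point (between the pads) lies 8 mm behind it; z points along the fingers, y is the line along which they close (so a half turn about z gives the same grasp; the last joint's range is limited). The gripper opens to 87 mm and grips with 3 to 60 N. Pads are 19 mm wide; open, the fingers measure 117 mm over their backs; the gripper's body (75 mm by 190 mm) begins 51 mm behind the grasp point.
Start: joints at [-52.62, 22.042, 0.453, 0, -68.411, -14.817], TCP at [0.24, -0.577, 0.234] pointing down, gripper open.
Joint ranges: [-179.83, 179.83], [-69.29, 118.12], [-61.27, 80.66], [-181.25, 117.63], [-171.15, -9.14], [-177.46, 177.46]. Speed limits (degrees/s): [159.86, 159.86, 180, 180, 180, 180].

### API

Orientations are given as a 3x3 rotation matrix whose columns are the frame's x, y, z axes.
In Python, from station import r gives the robot as it stands.
- The arm moves only by the tool servo_tool, never from a script. Its argument "commands" is a list that holds one entry, the list of rows, each a list of 7 numbers: the closure, from 0 (fully open) to 1 (shut), then the shift along the tool's x, y, z in mm, then the turn, a rotation vector about the tool's x, y, z in rad. In form: [[[claw, x, y, z, ax, ay, az], ...]]. A call has exactly 5 rows; each row is the pose to reach, as a shift and turn from the pose commanded when the call began, along the tool's axes at that moment; what a row does not reach only later rows make up. A row lasts 1/10 s, in which the tool goes at most 50 mm and 8.59 degrees, less where a joint would pass 70% of its speed; a pose out of reach is approached as far as the arm can. A call with a gripper value outside its range is refused whole. The fingers move at their own pace and stop on an object; the grip force is fixed at half the most. Time passes only in rows, so rows that repeat a pose let the fingers close, or fill a call up. It gives the time, the measured TCP pose, the force, the opening and the grip force at its end, in the units of the state.
- r.sense(): the state, without advancing time (a new reading comes with each control period).
- r.capture(name): name is "scene" or "top"; returns a dict with "pixels" (384x512x3 uint8, red, green, blue), "camera_matrix" (3x3 intrinsics, pixels), "dist" ([k1, k2, p1, p2, k3] as OpenCV has them; the pictures are not rectified), "R" (3x3) and "t" (3): a world point X has camera coordinates R X + t. Camera axes: x right, y down, z forward; pixel columns grow to the right and rows downward; lengths in m; the calibration is good to about 2 mm. A picture is of the moment at which its call begins. There is no depth.
- r.finish_job(): hands the job in; it is judged then, once.
The state is a dict: "time_s": time; "joints": joint angles; "joint_velocities": joint speeds; "effort": joint torques, N m; "tcp_pos": TCP position; "ee_rot": TCP orientation; "wrist_force": force on the tool from outside, world axes, zero at the start; "moment": the same for the moment, N m; "gripper_width": opening from 0.0 (shut) to 1.0 (fully open); "gripper_force": force on a finger pad.
Only numpy, scipy, OpenCV 4.12 (cv2) and the standard library are available. Lean on these libraries where they do the work, as an engineer would, in place of code of your own. Each camera call takes 0.05 s, during which the arm holds its last target. There are 200 camera calls.

### The job

Press the red paddle of the little capsule press down until its sprung arm clicks home and stays down by itself. Then turn the brass thumbscrew in the arm clockwise until it seats, back it off a quarter turn, and finish while still holding its tab between the fingers, so that it can be locked there. Leave the jar, the beaker and the brass weight standing where they are.

Things in the scene. Friction and masses are not known exactly. Their poses are not given: they have to be found in the camera images.
- press: frame of the capsule press, fixed to the worktop: grey base plate 210 (x) x 96 (y) mm, top 14 mm above the worktop; origin at the centre of its underside, on the worktop; x points from the paddle end to the pivot end, z up. The arm's pivot is at x = 85, z = 62 mm between two aluminium cheeks (78 mm high).
- press_arm (a joint): angle in rad of the sprung aluminium arm about its pivot: 0 = raised, tilted 0.5 rad upward towards the paddle; 0.5 = level, fully down. An over-centre spring pushes it up with about 6 N at the paddle, less as it goes down; past 0.30 rad the spring catches over and draws it down to 0.5 by itself, where it holds against about 7 N of upward pull on the paddle.
- paddle (a point): centre of the top face of the red paddle at the free end of the arm; the paddle is 50 mm along the arm, 44 mm across, 12 mm thick. The point lies 155 mm from the pivot and 6 mm above the arm's centreline: 68 mm above the worktop when the arm is down, about 142 mm when it is up. Its x axis points along the arm to the pivot, y across it, z out of the top face.
- press_pivot (a point): pivot of the arm, 62 mm above the worktop; the arm turns about its y axis (across the arm).
- thumbscrew (a joint): angle in rad of the brass thumbscrew: grows as it is turned clockwise seen from above (tightening); 0 = seated on the stop post, a hard stop; it starts 1.2 to 2.6 rad short of that (negative). A quarter turn back from the seat is -1.57. The thread drags with about 0.05 N m, so the screw stays where it is left.
- screw_tab (a point): centre of the thumbscrew's flat upright tab, on its axis, 75 mm from the pivot: 36 mm long (x), 10 thick (y), 26 high (z); grip it across its thickness. Arm down: this point is 100 mm above the worktop, tab's lower edge 87, boss under it (26 mm across) ends at 73, collar (22 across) at 79. White dot on top near its -x end; seated, the tab lies along the arm with the dot towards the paddle.
- ointment_jar: small white jar with red lid, diameter 49, height 44 mm, loose, origin at the centre of its underside; not to be moved
- small_beaker: clear beaker, diameter about 56, height 71 mm, loose, origin at the centre of its underside; not to be moved
- brass_weight: brass weight with a knob, diameter 23, height 30 mm, loose, origin at the centre of its underside; not to be moved

How it is judged (in metres and radians):
On the way, in this order (a step that is already met when the one before it is completed fails the run):
1. the arm is down in its catch, the screw not yet seated (value of joint press_arm above 0.46 rad and value of joint thumbscrew below -0.3 rad), for 0.2 s.
2. with the arm down, the thumbscrew is turned clockwise until it seats (value of joint press_arm above 0.46 rad and value of joint thumbscrew above -0.08 rad), for 0.1 s.
At the end, for the whole second after the job is handed in: The arm is down in its catch (over 0.46 rad), the thumbscrew has been seated and stands a quarter turn back from the seat (-1.57 rad, within 0.3) and still, the fingers hold its tab (over 5 N), and the jar, beaker and weight stand upright within 20 mm of where they were (value of joint press_arm above 0.46 rad and value of joint thumbscrew between -1.87 and -1.27 rad and velocity of joint thumbscrew between -0.1 and 0.1 rad/s and contact force between the fingers and thumbscrew above 5 N and distance of each of ointment_jar, small_beaker, brass_weight from where it was at the start of the episode below 0.02 m and angle between each of ointment_jar, small_beaker, brass_weight's own z axis and vertical below 0.2 rad); the arm keeps its last pose, push and grip.
It fails at once if the small jar is pushed away or knocked over (distance of ointment_jar from where it was at the start of the episode above 0.03 m or angle between ointment_jar's own z axis and vertical above 0.5 rad).
It fails at once if the beaker is pushed away or knocked over (distance of small_beaker from where it was at the start of the episode above 0.03 m or angle between small_beaker's own z axis and vertical above 0.5 rad).
It fails at once if the brass weight is pushed away or knocked over (distance of brass_weight from where it was at the start of the episode above 0.03 m or angle between brass_weight's own z axis and vertical above 0.5 rad).
It also fails if it takes over 61 s, if anything falls off the work surface, if the arm or the gripper's body presses on something with over 40 N, if the wrist force passes 120 N, or if a joint passes its speed limit or range.

## Working session

There is one attempt and no reset: what is moved stays moved. The work goes in short steps, Python scripts to look and compute and a tool call to move; the robot and the scene stay as the last step left them, time stands still between calls to the robot, and variables do not carry over. Pictures are saved under pics/ and viewed, at most 10 in all, crops included, and the job is handed in when it is done.

Besides the shell and the picture viewer there is one more tool, called after "Request:" as name([rows], argument=value, ...), one row to a line, values as JSON. servo_tool: Moves the arm, as the interface text tells. Its arguments: {"type":"object","properties":{"commands":{"type":"array","items":{"type":"array","items":{"type":"array","items":{"type":"number"}}}}},"required":["commands"]}

```bash
mkdir -p pics; python3 - <<'E'
from station import r
import cv2,pickle
for n in("scene","top"):
    c=r.capture(n);pickle.dump(c,open(n+".pkl","wb"))
    im=cv2.resize(c["pixels"][:,:,::-1],(800,600),interpolation=cv2.INTER_CUBIC);cv2.imwrite(f"pics/{n}0.png",im)
    print(c["camera_matrix"],c["dist"],c["R"],c["t"])
s=r.sense();print(s)
E
```

```text
[[407.25103755   0.         250.0565731 ]
 [  0.         407.25103755 189.50551151]
 [  0.           0.           1.        ]] [-0.04925347  0.          0.          0.          0.        ] [[ 0.4571373  -0.88937051  0.00675132]
 [-0.54190228 -0.28454142 -0.79080851]
 [ 0.7052428   0.35784951 -0.61202641]] [-0.45726357  0.30456237  0.61152343]
[[414.78695647   0.         259.60370525]
 [  0.         414.78695647 194.65412473]
 [  0.           0.           1.        ]] [-0.02226372  0.          0.          0.          0.        ] [[-0.00515649 -0.9999852   0.00173317]
 [-0.99738033  0.00501799 -0.07216157]
 [ 0.07215181 -0.00210073 -0.99739145]] [-0.21546329  0.56263532  0.94689623]
{'time_s': 0.1, 'joints': array([-5.26212494e+01,  2.20865760e+01,  3.86987153e-01, -2.53079395e-02,
       -6.84107454e+01, -1.48171569e+01]), 'joint_velocities': array([ 0.06712864, -0.15657553,  0.19597125,  0.00285117,  0.00859247,
       -0.12725533]), 'effort': array([ 1.68101169e-04, -3.91690135e+01,  1.87934482e+01,  4.23191741e+00,
        1.34230862e-02, -7.87185877e-05]), 'tcp_pos': array([ 0.23962043, -0.57667835,  0.23256242]), 'ee_rot': array([[-9.23530066e-01, -3.83525106e-01, -8.42659120e-04],
       [-3.83526020e-01,  9.23528356e-01,  1.77954725e-03],
       [ 9.57185422e-05,  1.96664709e-03, -9.99998062e-01]]), 'wrist_force': array([-0.42318299, -0.08383668, -0.37814976]), 'moment': array([-0.01756732, -0.02184109, -0.00222162]), 'gripper_force': 0.0, 'gripper_width': 1.0019278133566327}
```

View pics/scene0.png

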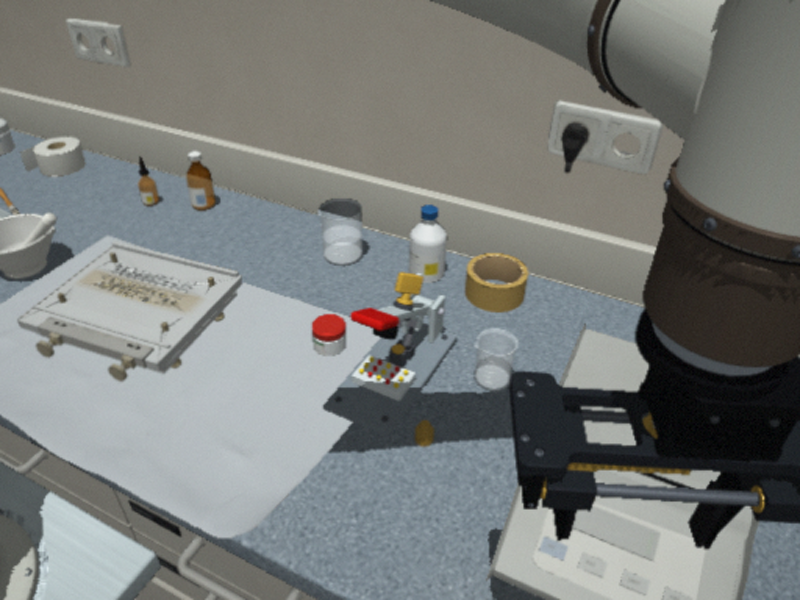

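View pics/top0.png

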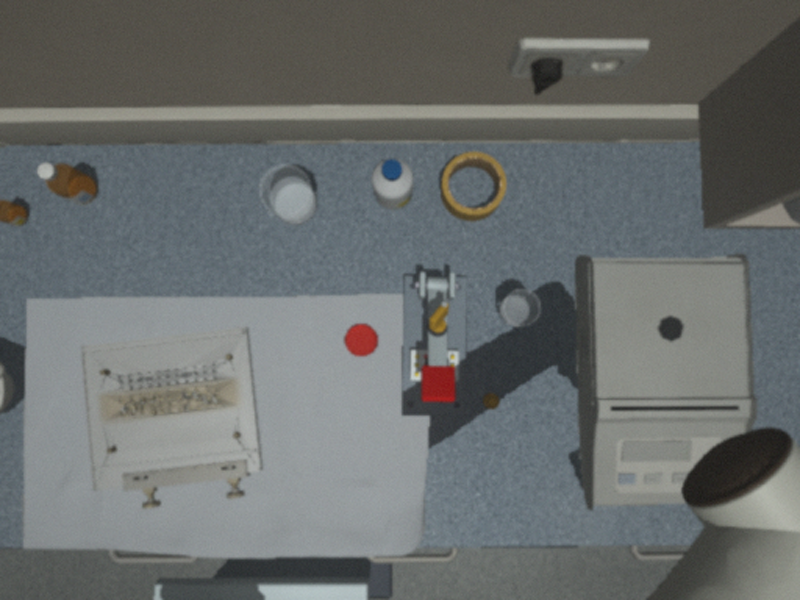

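Scene: press at about (400,350) in the 800x600 picture. Top: paddle (438,384), screw tab (439,318), cheeks (436,283), jar (361,340), beaker (519,306), weight (491,400). I'll enlarge the top view for precise points.

```bash
python3 - <<'E'
import cv2,pickle
c=pickle.load(open("top.pkl","rb"));im=c["pixels"][:,:,::-1][170:275,215:355]
cv2.imwrite("pics/topc.png",cv2.resize(im,None,fx=5.6,fy=5.6,interpolation=cv2.INTER_CUBIC))
E
```

```text
(no output)
```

View pics/topc.png

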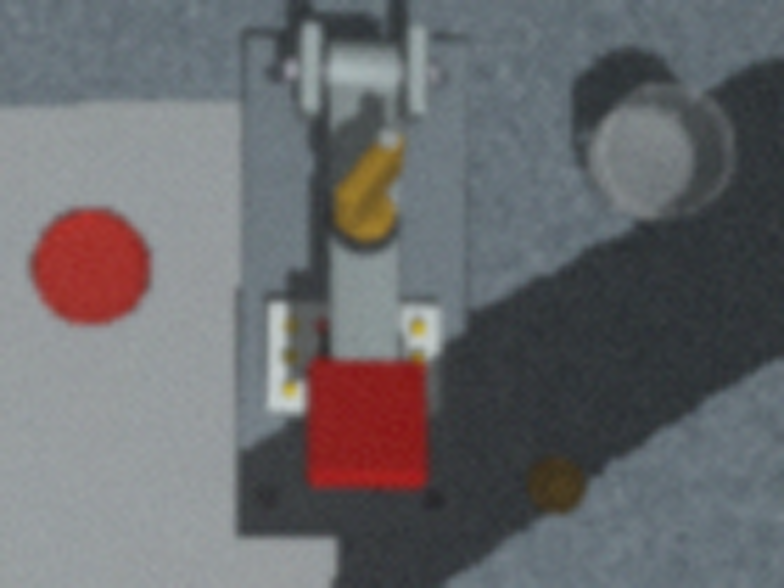

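```bash
cat > h.py <<'E'
import numpy as np,cv2
def bp(c,uv,z):
    n=cv2.undistortPoints(np.float64([[uv]]),c["camera_matrix"],np.float64(c["dist"]))[0,0]
    R=np.array(c["R"]);o=-R.T@c["t"];d=R.T@np.r_[n,1];return o+d*(z-o[2])/d[2]
def pj(c,X):
    return cv2.projectPoints(np.float64(X).reshape(-1,3),cv2.Rodrigues(np.array(c["R"]))[0],np.float64(c["t"]),c["camera_matrix"],np.float64(c["dist"]))[0].reshape(-1,2)
E
python3 - <<'E'
import pickle,numpy as np
from h import *
c=pickle.load(open("top.pkl","rb"));np.set_printoptions(precision=4,suppress=True)
f=lambda u,v,z:bp(c,(215+(u+.5)/5.6-.5,170+(v+.5)/5.6-.5),z)
for n,u,v,z in[("BL",237,533,.014),("TL",242,32,.014),("TR",467,37,.014),("pivL",289,70,.062),("pivR",434,73,.062),("padTL",310,362,.150),("padTR",425,362,.150),("padc",367,422,.142),("jar",91,267,.044),("weight",557,484,.03),("beaker",645,165,.0)]:print(n,f(u,v,z))
pl=f(289,70,.062);pr=f(434,73,.062);p=(pl+pr)/2
yaw=np.arctan2(*(f(242,32,.014)-f(237,533,.014))[[1,0]]);print("pivot",p,"yaw",yaw)
bl=f(237,533,.014);ex=np.array([np.cos(yaw),np.sin(yaw),0]);ey=np.array([-ex[1],ex[0],0])
print("pivot from plate corners",bl+ex*.190-ey*.048)
a=.5;ez=np.array([0,0,1]);ax=ex*np.cos(a)-ez*np.sin(a);az=ex*np.sin(a)+ez*np.cos(a)
t=p-ax*.075+az*.038
for th in(-1.2,-1.6,-2,-2.2,-2.4,-2.6):
    # dot dir seated -ax; CCW from above by |th|
    d=-ax*np.cos(-th)-ey*np.sin(-th)
    q=pj(c,[t+d*.014+az*.013,t-d*.018+az*.013]);print(th,((q-[215,170])+.5)*5.6-.5)
E
```

```text
BL [ 0.3989 -0.2112  0.014 ]
TL [ 0.6077 -0.2143  0.014 ]
TR [ 0.6052 -0.309   0.014 ]
pivL [ 0.5866 -0.2331  0.062 ]
pivR [ 0.5851 -0.2911  0.062 ]
padTL [ 0.4725 -0.2384  0.15  ]
padTR [ 0.4722 -0.2796  0.15  ]
padc [ 0.4506 -0.259   0.142 ]
jar [ 0.5088 -0.1528  0.044 ]
weight [ 0.4195 -0.3421  0.03  ]
beaker [ 0.5517 -0.3855  0.    ]
pivot [ 0.5859 -0.2621  0.062 ] yaw -0.014776425235852287
pivot from plate corners [ 0.5881 -0.2621  0.014 ]
-1.2 [[407.9005 174.3446]
 [325.3075 146.5998]]
-1.6 [[410.0672 161.5785]
 [322.1461 162.8997]]
-2 [[406.1714 148.992 ]
 [326.8048 179.2288]]
-2.2 [[402.1245 143.3911]
 [331.9135 186.5785]]
-2.4 [[396.881  138.5494]
 [338.6378 192.9735]]
-2.6 [[390.6504 134.6531]
 [346.7109 198.1475]]
```

Request:
servo_tool([
  [[1, -39, 27, 5, 0, 0, -0.14], [1, -78, 54, 10, 0, 0, -0.28], [1, -117, 81, 15, 0, 0, -0.42], [1, -156, 108, 20, 0, 0, -0.56], [1, -195, 135, 25, 0, 0, -0.7]],
])

```text
time_s: 0.6
tcp_pos: [0.3685, -0.3759, 0.208]
ee_rot: [[-0.454, -0.891, -0.0], [-0.891, 0.454, 0.0], [-0.0, 0.001, -1.0]]
wrist_force: [0.6, -0.4, 0.8]
gripper_width: 0.631
gripper_force: 0.0
```

```bash
cat > go.py <<'E'
import sys,numpy as np
from station import r
np.set_printoptions(precision=4,suppress=True)
s=r.sense();R=s["ee_rot"];x,y,z,yaw=map(float,sys.argv[1:5])
d=R.T@(np.array([x,y,z])-s["tcp_pos"])*1000
cy=np.degrees(np.arctan2(R[1,1],R[0,1]));dy=(yaw-cy+180)%360-180
print(s["time_s"],s["tcp_pos"],"yaw_y",cy,"j",s["joints"],"F",s["wrist_force"],"w",s["gripper_width"],s["gripper_force"])
# rotation vector to exact vertical + yaw
c,q=np.cos(np.radians(yaw)),np.sin(np.radians(yaw));T=np.array([[-q*-1,c,0],[-c,q,0],[0,0,-1]])
from scipy.spatial.transform import Rotation as Ro
print("shift mm",d,"az",-np.radians(dy),"rotvec",Ro.from_matrix(R.T@T).as_rotvec())
E
python3 go.py 0.447 -0.260 0.175 -125
```

```text
0.6 [ 0.3685 -0.3759  0.208 ] yaw_y 152.9743735649393 j [-27.8978  13.6834 -15.5393  -0.0125 -60.8062   0.8783] F [ 0.6153 -0.4073  0.8096] w 0.63082385765928 0.0Traceback (most recent call last):
  File "go.py", line 11, in <module>
    print("shift mm",d,"az",-np.radians(dy),"rotvec",Ro.from_matrix(R.T@T).as_rotvec())
                                                     ~~~~~~~~~~~~~~^^^^^^^
  File "scipy/spatial/transform/_rotation.pyx", line 1143, in scipy.spatial.transform._rotation.Rotation.from_matrix
ValueError: Non-positive determinant (left-handed or null coordinate frame) in rotation matrix 0: [[-0.1387  0.9903  0.0002]
 [ 0.9903  0.1387 -0.0005]
 [ 0.0005 -0.0001  1.    ]].
```

Request:
servo_tool([
  [[1, -28, -3, 6, 0, 0, -0.14], [1, -56, -7, 12, 0, 0, -0.28], [1, -84, -10, 18, 0, 0, -0.42], [1, -111, -14, 25, 0, 0, -0.56], [1, -139, -17, 33, 0, 0, -0.7]],
])

```text
time_s: 1.1
tcp_pos: [0.4475, -0.2609, 0.1752]
ee_rot: [[0.227, -0.974, -0.0], [-0.974, -0.227, 0.0], [-0.0, 0.0, -1.0]]
wrist_force: [1.2, 0.5, -1.2]
gripper_width: 0.169
gripper_force: 0.0
```

```bash
sed -i 's/\[-q\*-1,c,0\],\[-c,q,0\]/[-q,c,0],[c,q,0]/' go.py
python3 go.py 0.443 -0.260 0.085 -125
```

```text
1.1 [ 0.4475 -0.2609  0.1752] yaw_y -166.88883171607145 j [-12.2768  14.706  -19.376   -0.0056 -55.9274  25.3911] F [ 1.236   0.4847 -1.2167] w 0.1685239374136139 0.0
shift mm [-1.8622  4.1298 90.1532] az -0.7310980332592734 rotvec [ 0.0001  0.0002 -0.7311]
```

Request:
servo_tool([
  [[1, -1, 1, 10, 0, 0, 0], [1, -1, 2, 20, 0, 0, 0], [1, -2, 4, 30, 0, 0, 0], [1, -2, 4, 40, 0, 0, 0], [1, -2, 4, 50, 0, 0, 0]],
])

```text
time_s: 1.6
tcp_pos: [0.442, -0.2616, 0.1251]
ee_rot: [[0.219, -0.976, -0.0], [-0.976, -0.219, -0.0], [0.0, 0.0, -1.0]]
wrist_force: [-0.4, -0.5, 1.6]
gripper_width: 0.006
gripper_force: 0.8
```

Request:
servo_tool([
  [[1, 0, 0, 8, 0, 0, 0], [1, 0, 0, 16, 0, 0, 0], [1, 0, 0, 24, 0, 0, 0], [1, 0, 0, 32, 0, 0, 0], [1, 0, 0, 40, 0, 0, 0]],
])

```text
time_s: 2.1
tcp_pos: [0.4427, -0.2609, 0.0848]
ee_rot: [[0.221, -0.975, -0.0], [-0.975, -0.221, 0.0], [-0.0, 0.0, -1.0]]
wrist_force: [0.2, -0.2, 0.2]
gripper_width: 0.004
gripper_force: 0.0
```

Now raise and move off so I can see the tab; turn the wrist on the way.

Request:
servo_tool([
  [[1, 0, 0, -20, 0, 0, 0], [1, 0, 0, -50, 0, 0, -0.14], [0, 0, 0, -80, 0, 0, -0.28], [0, 0, 20, -100, 0, 0, -0.42], [0, 0, 60, -100, 0, 0, -0.56]],
])

```text
time_s: 2.6
tcp_pos: [0.3875, -0.2751, 0.1883]
ee_rot: [[0.712, -0.703, 0.008], [-0.703, -0.712, -0.003], [0.008, -0.003, -1.0]]
wrist_force: [-0.5, -0.4, 0.8]
gripper_width: 0.191
gripper_force: 0.0
```

```bash
python3 - <<'E'
from station import r
import cv2,pickle,numpy as np
P=[]
for n,(a,b,w,h) in {"scene":(215,160,100,100),"top":(240,165,100,100)}.items():
    c=r.capture(n);pickle.dump(c,open(n+"1.pkl","wb"))
    P.append(cv2.resize(c["pixels"][b:b+h,a:a+w,::-1],None,fx=4,fy=4,interpolation=cv2.INTER_CUBIC))
cv2.imwrite("pics/b.png",np.hstack(P))
E
python3 go.py 0.512 -0.261 0.14 -125
```

```text
2.7 [ 0.3807 -0.2739  0.1856] yaw_y -135.17610808928785 j [-15.8515   9.4032 -24.7262  -0.0714 -55.9326  60.7154] F [-0.2715 -0.0972  0.8314] w 0.2821847010874547 0.0
shift mm [  83.493  -102.2116   45.5434] az -0.1776065911969021 rotvec [-0.0005  0.0014 -0.1776]
```

View pics/b.png

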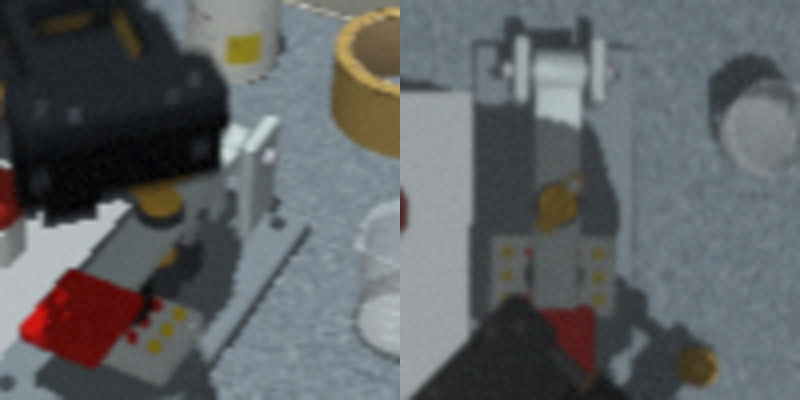

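The arm is down (left crop: paddle level at about (85,320)); the tab in the top crop is around (557,203), dot near (576,183). One brightened enlargement to fit the tab.

```bash
python3 - <<'E'
import cv2,pickle,numpy as np
from h import *
c=pickle.load(open("top1.pkl","rb"));a,b=262,200
im=np.clip(c["pixels"][b:b+35,a:a+35,::-1]*1.7,0,255).astype(np.uint8)
im=cv2.resize(im,None,fx=16,fy=16,interpolation=cv2.INTER_CUBIC);cv2.imwrite("pics/c.png",im)
ex=np.array([np.cos(.015),-np.sin(.015),0]);ey=np.array([-ex[1],ex[0],0]);t=np.array([.587,-.262,.113])-ex*.075
print(t)
for th in(-2.2,-2.4,-2.55,-2.7):
    d=-ex*np.cos(th)+ey*np.sin(th);print(th,((pj(c,[t+d*.014,t,t-d*.018])-[a,b]+.5)*16-.5).round())
E
```

```text
[ 0.51200844 -0.26087504  0.113     ]
-2.2 [[383. 184.]
 [296. 246.]
 [185. 325.]]
-2.4 [[369. 168.]
 [296. 246.]
 [203. 346.]]
-2.55 [[356. 158.]
 [296. 246.]
 [219. 359.]]
-2.7 [[342. 150.]
 [296. 246.]
 [237. 369.]]
```

View pics/c.png

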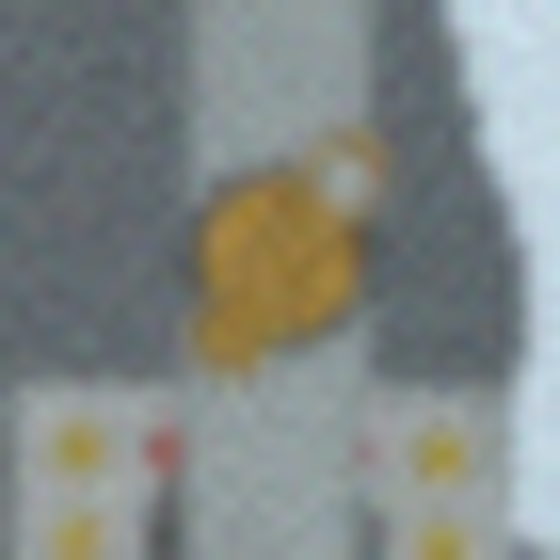

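Request:
servo_tool([
  [[0, 20, -25, 5, 0, 0, -0.05], [0, 45, -55, 15, 0, 0, -0.1], [0, 65, -80, 25, 0, 0, -0.143], [0, 83, -102, 35, 0, 0, -0.143], [0, 83, -102, 35, 0, 0, -0.143]],
])

```text
time_s: 3.2
tcp_pos: [0.5176, -0.2603, 0.1477]
ee_rot: [[0.8, -0.6, -0.002], [-0.6, -0.8, 0.0], [-0.002, 0.001, -1.0]]
wrist_force: [-0.1, 0.0, -0.3]
gripper_width: 0.74
gripper_force: 0.0
```

```bash
python3 go.py 0.512 -0.261 0.095 -127
```

```text
3.2 [ 0.5176 -0.2603  0.1477] yaw_y -126.89802024982114 j [-10.6887  21.9907 -12.8869   0.0011 -55.2499  63.79  ] F [-0.0977  0.0357 -0.3375] w 0.7398586509746853 0.0
shift mm [-3.9728  3.8543 52.758 ] az 0.0017798824109823128 rotvec [0.001  0.002  0.0018]
```

Request:
servo_tool([
  [[0, -4, 4, 0, 0, 0, 0], [0, -4, 4, 0, 0, 0, 0], [0, -4, 4, 15, 0, 0, 0], [0, -4, 4, 33, 0, 0, 0], [0, -4, 4, 53, 0, 0, 0]],
])

```text
time_s: 3.7
tcp_pos: [0.5091, -0.2622, 0.0984]
ee_rot: [[0.799, -0.602, 0.003], [-0.602, -0.799, -0.001], [0.003, -0.001, -1.0]]
wrist_force: [0.0, -0.3, -0.5]
gripper_width: 0.995
gripper_force: 0.0
```

```bash
python3 go.py 0.512 -0.261 0.095 -127
```

```text
3.7 [ 0.5091 -0.2622  0.0984] yaw_y -127.00317525229607 j [-11.0473  24.4984 -17.235    0.0066 -48.1034  64.0397] F [ 0.0198 -0.2749 -0.5353] w 0.9948146356656591 0.0
shift mm [ 1.6043 -2.7508  3.4269] az -5.5418607148008176e-05 rotvec [-0.0012 -0.0026 -0.0001]
```

Request:
servo_tool([
  [[0.4, 0, 0, 0, 0, 0, 0], [0.6, 0, 0, 0, 0, 0, 0], [0.7, 0, 0, 0, 0, 0, 0], [1, 0, 0, 0, 0, 0, 0], [1, 0, 0, 0, 0, 0, 0]],
])

```text
time_s: 4.2
tcp_pos: [0.5098, -0.262, 0.0985]
ee_rot: [[0.799, -0.601, 0.002], [-0.601, -0.799, -0.0], [0.002, -0.001, -1.0]]
wrist_force: [0.4, 1.0, 0.0]
gripper_width: 0.634
gripper_force: 0.0
```

Request:
servo_tool([
  [[1, 0, 0, 0, 0, 0, 0], [1, 0, 0, 0, 0, 0, 0], [1, 0, 0, 0, 0, 0, 0], [1, 0, 0, 0, 0, 0, 0], [1, 0, 0, 0, 0, 0, 0]],
])

```text
time_s: 4.7
tcp_pos: [0.5096, -0.2617, 0.0975]
ee_rot: [[0.799, -0.601, 0.0], [-0.601, -0.799, 0.0], [0.0, -0.0, -1.0]]
wrist_force: [2.2, 5.0, 0.7]
gripper_width: 0.174
gripper_force: 3.3
```

```bash
python3 go.py 0.512 -0.261 0.095 -127
```

```text
4.7 [ 0.5096 -0.2617  0.0975] yaw_y -126.9512118131583 j [-10.9948  24.6443 -17.1378  -0.0223 -48.1985  64.0584] F [2.1525 4.9909 0.656 ] w 0.17421588045419478 3.2769278436899185
shift mm [ 1.5067 -2.0157  2.4934] az 0.0008515144964659228 rotvec [-0.0004 -0.0002  0.0009]
```

Request:
servo_tool([
  [[1, 1, -2, 0, 0, 0, 0], [1, 1, -2, 0, 0, 0, 0], [1, 1, -2, 0, 0, 0, 0], [1, 1, -2, 0, 0, 0, 0], [1, 1, -2, 0, 0, 0, 0]],
])

```text
time_s: 5.2
tcp_pos: [0.511, -0.2601, 0.0974]
ee_rot: [[0.799, -0.601, -0.001], [-0.601, -0.799, 0.001], [-0.001, -0.0, -1.0]]
wrist_force: [-1.3, 5.4, 2.2]
gripper_width: 0.111
gripper_force: 30.0
```

```bash
python3 go.py 0.512 -0.261 0.095 -127
```

```text
5.2 [ 0.511  -0.2601  0.0974] yaw_y -126.94769737513151 j [-10.8247  24.7298 -16.9795  -0.0707 -48.3437  63.9241] F [-1.3007  5.3522  2.2279] w 0.11118658483335694 30.000104089267552
shift mm [1.2909 0.1179 2.4374] az 0.0009128530113908399 rotvec [-0.0004  0.0012  0.0009]
```

Request:
servo_tool([
  [[1, 0, 0, 0, 0, 0, 0.12], [1, 0, 0, 0, 0, 0, 0.24], [1, 0, 0, 0, 0, 0, 0.36], [1, 0, 0, 0, 0, 0, 0.48], [1, 0, 0, 0, 0, 0, 0.6]],
])

```text
time_s: 5.7
tcp_pos: [0.5118, -0.2596, 0.0974]
ee_rot: [[0.316, -0.949, 0.001], [-0.949, -0.316, 0.002], [-0.001, -0.001, -1.0]]
wrist_force: [0.7, 8.0, 0.3]
gripper_width: 0.115
gripper_force: 30.0
```

Request:
servo_tool([
  [[1, 0, 0, 0, 0, 0, 0.12], [1, 0, 0, 0, 0, 0, 0.24], [1, 0, 0, 0, 0, 0, 0.36], [1, 0, 0, 0, 0, 0, 0.48], [1, 0, 0, 0, 0, 0, 0.6]],
])

```text
time_s: 6.2
tcp_pos: [0.5128, -0.2596, 0.0974]
ee_rot: [[-0.275, -0.961, 0.003], [-0.961, 0.275, 0.001], [-0.002, -0.003, -1.0]]
wrist_force: [2.5, 7.2, 0.1]
gripper_width: 0.115
gripper_force: 30.0
```

```bash
python3 go.py 0.512 -0.261 0.0975 89; python3 -c "
from station import r;print(r.sense()['moment'])"
```

```text
6.2 [ 0.5128 -0.2596  0.0974] yaw_y 164.03557382810436 j [-10.7592  24.7582 -16.9029  -0.1384 -48.1833  -5.1129] F [2.5176 7.1968 0.0746] w 0.1145608863575909 29.99498174060136
shift mm [ 1.6031  0.3752 -0.0574] az 1.3096178194237067 rotvec [-0.0008  0.0034  1.3096]
[ 2.36535113 -0.74795042  0.11537683]
```

Request:
servo_tool([
  [[1, 0, 0, 0, 0, 0, 0.12], [1, 0, 0, 0, 0, 0, 0.24], [1, 0, 0, 0, 0, 0, 0.36], [1, 0, 0, 0, 0, 0, 0.48], [1, 0, 0, 0, 0, 0, 0.6]],
])

```text
time_s: 6.7
tcp_pos: [0.5137, -0.26, 0.0975]
ee_rot: [[-0.77, -0.638, 0.005], [-0.638, 0.77, 0.0], [-0.004, -0.003, -1.0]]
wrist_force: [4.7, 4.3, -1.8]
gripper_width: 0.115
gripper_force: 30.0
```

Request:
servo_tool([
  [[1, 0, 0, 0, 0, 0, 0.11], [1, 0, 0, 0, 0, 0, 0.22], [1, 0, 0, 0, 0, 0, 0.33], [1, 0, 0, 0, 0, 0, 0.44], [1, 0, 0, 0, 0, 0, 0.5]],
])

```text
time_s: 7.2
tcp_pos: [0.514, -0.2608, 0.0975]
ee_rot: [[-0.981, -0.193, 0.006], [-0.193, 0.981, -0.001], [-0.006, -0.002, -1.0]]
wrist_force: [5.7, 2.7, -3.5]
gripper_width: 0.115
gripper_force: 30.0
```

```bash
python3 go.py 0.512 -0.261 0.0975 89; python3 -c "
from station import r;print(r.sense()['moment'])"
```

```text
7.2 [ 0.514  -0.2608  0.0975] yaw_y 101.11931841282689 j [-10.8133  24.8102 -16.8463  -0.0294 -48.0123 -68.0475] F [ 5.6556  2.6919 -3.5307] w 0.11461806144691017 29.997652780730277
shift mm [ 2.0533  0.1558 -0.0234] az 0.21152200940140253 rotvec [-0.0012  0.0057  0.2115]
[ 0.73350426 -1.37136237  0.03456511]
```

Request:
servo_tool([
  [[1, 0, 0, 0, 0, 0, 0.05], [1, 0, 0, 0, 0, 0, 0.1], [1, 0, 0, 0, 0, 0, 0.15], [1, 0, 0, 0, 0, 0, 0.2], [1, 0, 0, 0, 0, 0, 0.2]],
])

```text
time_s: 7.7
tcp_pos: [0.5141, -0.2611, 0.0975]
ee_rot: [[-1.0, 0.004, 0.006], [0.004, 1.0, -0.001], [-0.006, -0.001, -1.0]]
wrist_force: [4.8, 2.9, -3.0]
gripper_width: 0.112
gripper_force: 30.0
```

```bash
python3 go.py 0.512 -0.261 0.0975 89; python3 -c "
from station import r;print(r.sense()['moment'])"
```

```text
7.7 [ 0.5141 -0.2611  0.0975] yaw_y 89.78962588177068 j [-10.8337  24.8187 -16.8413  -0.0011 -47.9998 -79.3758] F [ 4.8495  2.9196 -2.9665] w 0.11205511297660661 29.999574492685497
shift mm [ 2.0866  0.068  -0.0201] az 0.013781571495862002 rotvec [-0.001   0.0058  0.0138]
[ 0.4924335  -1.3993256  -0.00376833]
```

Request:
servo_tool([
  [[1, 0, 0, 0, 0, 0, 0.03], [1, 0, 0, 0, 0, 0, 0.06], [1, 0, 0, 0, 0, 0, 0.09], [1, 0, 0, 0, 0, 0, 0.1], [1, 0, 0, 0, 0, 0, 0.1]],
])

```text
time_s: 8.2
tcp_pos: [0.5141, -0.2612, 0.0975]
ee_rot: [[-0.995, 0.1, 0.006], [0.1, 0.995, -0.002], [-0.006, -0.001, -1.0]]
wrist_force: [5.2, 1.4, -3.9]
gripper_width: 0.124
gripper_force: 30.0
```

```bash
python3 go.py 0.512 -0.261 0.0975 89; python3 -c "
from station import r;print(r.sense()['moment'])"
```

```text
8.2 [ 0.5141 -0.2612  0.0975] yaw_y 84.24184655273828 j [-10.8256  24.8203 -16.8489   0.0413 -47.9998 -84.96  ] F [ 5.166   1.3837 -3.9055] w 0.12353395331644773 29.99949373304844
shift mm [ 2.0999 -0.0481  0.0116] az -0.08304544396983538 rotvec [-0.0013  0.0057 -0.083 ]
[ 0.40824713 -1.36226218  0.60859566]
```

Request:
servo_tool([
  [[1, 0, 0, 0, 0, 0, -0.11], [1, 0, 0, 0, 0, 0, -0.22], [1, 0, 0, 0, 0, 0, -0.33], [1, 0, 0, 0, 0, 0, -0.44], [1, 0, 0, 0, 0, 0, -0.55]],
])

```text
time_s: 8.7
tcp_pos: [0.5139, -0.2604, 0.0975]
ee_rot: [[-0.9, -0.436, 0.005], [-0.436, 0.9, 0.0], [-0.005, -0.002, -1.0]]
wrist_force: [4.6, 5.0, -2.3]
gripper_width: 0.111
gripper_force: 30.0
```

Request:
servo_tool([
  [[1, 0, 0, 0, 0, 0, -0.11], [1, 0, 0, 0, 0, 0, -0.22], [1, 0, 0, 0, 0, 0, -0.33], [1, 0, 0, 0, 0, 0, -0.44], [1, 0, 0, 0, 0, 0, -0.55]],
])

```text
time_s: 9.2
tcp_pos: [0.5133, -0.2598, 0.0975]
ee_rot: [[-0.539, -0.842, 0.004], [-0.842, 0.539, 0.001], [-0.003, -0.003, -1.0]]
wrist_force: [2.7, 7.2, -0.9]
gripper_width: 0.113
gripper_force: 30.0
```

Request:
servo_tool([
  [[1, 0, 0, 0, 0, 0, -0.11], [1, 0, 0, 0, 0, 0, -0.22], [1, 0, 0, 0, 0, 0, -0.33], [1, 0, 0, 0, 0, 0, -0.44], [1, 0, 0, 0, 0, 0, -0.55]],
])

```text
time_s: 9.7
tcp_pos: [0.5124, -0.2595, 0.0974]
ee_rot: [[-0.02, -1.0, 0.002], [-1.0, 0.02, 0.002], [-0.002, -0.002, -1.0]]
wrist_force: [1.5, 7.7, 1.0]
gripper_width: 0.11
gripper_force: 30.0
```

Request:
servo_tool([
  [[1, 0, 0, 0, 0, 0, 0], [1, 0, 0, 0, 0, 0, 0], [1, 0, 0, 0, 0, 0, 0], [1, 0, 0, 0, 0, 0, 0], [1, 0, 0, 0, 0, 0, 0]],
])

```text
time_s: 10.2
tcp_pos: [0.5124, -0.2595, 0.0975]
ee_rot: [[-0.024, -1.0, 0.002], [-1.0, 0.024, 0.001], [-0.002, -0.002, -1.0]]
wrist_force: [1.3, 8.8, 0.1]
gripper_width: 0.109
gripper_force: 30.0
```

```bash
python3 go.py 0.512 -0.261 0.0975 179.15; python3 - <<'E'
from station import r
import cv2,numpy as np
print(r.sense()['moment'])
P=[]
for n,(a,b,w,h) in {"scene":(190,150,160,150),"top":(205,160,160,150)}.items():
    P.append(cv2.resize(r.capture(n)["pixels"][b:b+h,a:a+w,::-1],None,fx=2.5,fy=2.5,interpolation=cv2.INTER_CUBIC))
cv2.imwrite("pics/e.png",np.hstack(P))
E
```

```text
10.2 [ 0.5124 -0.2595  0.0975] yaw_y 178.6378318551376 j [-10.7627  24.7485 -16.9166  -0.1404 -48.232    9.494 ] F [1.3029 8.8316 0.089 ] w 0.10859782167847651 29.999945538584143
shift mm [ 1.4961  0.3773 -0.0424] az -0.008939020451680412 rotvec [-0.0021  0.0015 -0.0089]
[ 2.46444447 -0.42736408  0.06802253]
```

View pics/e.png

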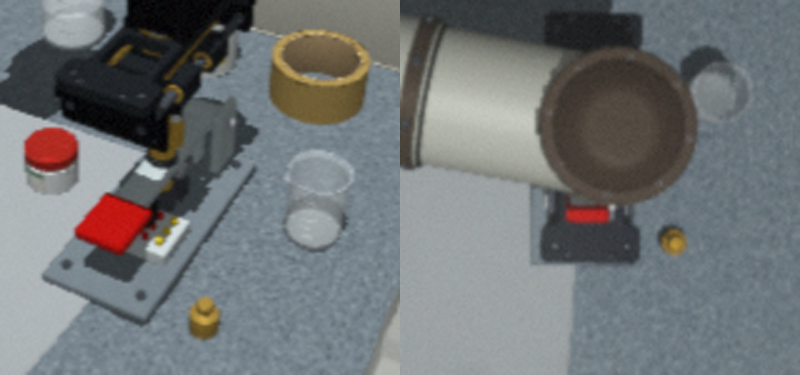

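The picture shows the arm level with the paddle down at (115,222). The tab is held between the fingers at (177,135), and the jar, beaker and weight are standing in place. The measured yaw is within 0.01 rad of a quarter turn back, so I'm handing it in.

```bash
python3 -c "
from station import r;print(r.finish_job())"
```

```text
the job is handed in; nothing more can be done
None
```

The job is handed in, with no verdict returned: the press arm is down in its catch, and the thumbscrew was turned to its stop, backed off about a quarter turn and is still gripped at 30 N. In the last picture the jar, beaker and weight stood where they were. The seating is inferred from the sharp rise in wrist torque at the expected angle, because the gripper hid the screw from the cameras.

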